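# Turn the mould indexing wheel back one notch

### The job

The mould wheel was indexed one station too far. Push the red-balled finger lever outward, away from the wheel, with a fingertip until the yellow pawl tips up and stays up; push one of the upright posts on the wheel to turn it gently backward (clockwise seen from above) by one notch; then push the lever back so that the pawl drops fully home in the next notch. Only push: leave the orange ring mould seated on the wheel's hub and do not shift the moulds, jars, bowl and spatula around.

Things in the scene. Friction and masses are not known exactly. Their poses are not given: they have to be found in the camera images.
- indexer: Bolted-down indexer. Origin on the wheel's vertical axis at table height; z up, +y points from the wheel to the pawl. A grey round base plate 230 mm across and 12 mm thick, with a 70 mm wide tongue reaching 200 mm from the axis along +y under the pawl. Two red hinge cheeks on the tongue, beside the lever, reach 64 mm above the table.
- wheel_axis (a point): Point on the wheel's axis, level with its white top face, 32 mm above the table; same axes as the indexer. The wheel is 210 mm across. Eight steel teeth rise to 44 mm around its rim, 84 to 105 mm from the axis; the eight notches between them are 45 degrees apart. With the pawl down the wheel can click forward (counter-clockwise from above) but is blocked backward.
- wheel (a joint): Turn of the wheel, rad, growing clockwise seen from above, which is backward. Near 0 at the start (the notch has about 0.05 of play either way); one notch back is 0.785. It stays where it is left: about 2.5 N at a post turns it. The pawl drops fully home if the wheel is within about 0.05 rad of the notch.
- blue_post (a point): Top centre of the blue-capped post, 80 mm above the table. Four upright posts stand on the wheel, 65 mm from its axis, 90 degrees apart, 12 mm thick, from the wheel's face (32 mm) to 80 mm above the table; the top 10 mm is a cap 15 mm across, grey on the other three. At the start the blue one is 45 degrees clockwise from the pawl, seen from above.
- posts: The four posts together, turning with the wheel. Origin on the wheel's axis 20 mm above the table; the blue post lies 65 mm out at 45 degrees between its x and y axes.
- pawl (a joint): Angle of the yellow pawl, rad: 0 fully home in a notch, 0.6 fully up against its stop. It is heavy-topped: past about 0.3 it falls over outward and stays up at 0.6; pushed back below that it falls home by its own weight, or rests higher on a tooth (up to about 0.2) if no notch is under it. Under 1 N at the ball moves it.
- lever: The finger lever, rigid with the pawl: an 8 mm steel rod topped by a red ball. Origin on the pawl's level hinge, 142 mm from the wheel's axis along the indexer's +y and 56 mm above the table; z along the rod to the ball. The pawl's arm, 12 mm wide and 10 mm thick, reaches 52 mm inward from the hinge over the rim; its nose hangs into the notch.
- ball (a point): Centre of the lever's red ball, 25 mm across, 65 mm from the hinge. With the pawl home it stands straight above the hinge, 121 mm above the table; with the pawl up it has swung 37 mm outward, away from the wheel, and is 110 mm above the table.
- ring_mould: Orange ring mould, 76 mm across, 16 mm high, with a 23 mm hole, lying loose on the wheel round the hub post (18 mm thick, up to 62 mm above the table). Origin at the centre of its underside, 32 mm above the table. It turns with the wheel and must stay seated.
- white_mould: White slab mould 275 x 175 x 25 mm (x, y, z), loose on the table; origin at the centre of its underside. Leave it.
- grey_mould: Grey mould 110 x 190 x 25 mm, loose; origin at the centre of its underside. Leave it.
- bowl: Steel bowl 96 mm across, 50 mm high, loose; origin under its centre. Leave it.
- jar_amber: Amber jar, 60 mm across, 85 mm high, white cap, loose; origin under its centre. Leave it.
- jar_brown: Brown jar, 60 mm across, 85 mm high, black cap, loose; origin under its centre. Leave it.
- scraper: Steel spatula with a wooden handle, about 280 mm long, origin at its middle, lying flat on the table, loose. Leave it.
There are look-alikes about, which are no part of the job. What is meant by the ring_mould is not black or purple, and is the smaller of those in its own colour.

How it is judged:
On the way, in this order (a step that is already met when the one before it is completed fails the run):
1. the fingers touch the finger lever, the wheel not yet turned (contact force between the fingers and lever above 0.05 N and value of joint wheel below 0.15 rad and value of joint pawl below 0.4 rad).
2. the pawl is up, the wheel not yet turned (value of joint pawl above 0.45 rad and value of joint wheel below 0.15 rad), for 0.1 s.
3. the fingers push a post with the pawl up (contact force between the fingers and posts above 0.3 N and value of joint pawl above 0.4 rad and value of joint wheel below 0.5 rad).
4. the wheel is one notch back with the pawl still up (value of joint wheel between 0.6 and 0.9 rad and value of joint pawl above 0.4 rad), for 0.2 s.
At the end, for the whole second after the job is handed in: The pawl is fully home (joint below 0.06 rad), the wheel at rest one notch back (joint 0.70 to 0.87 rad), the ring mould seated on the hub (within 12 mm of its seat) (value of joint pawl below 0.06 rad and value of joint wheel between 0.7 and 0.87 rad and velocity of joint wheel between -0.05 and 0.05 rad/s and distance between ring_mould and wheel_axis below 0.012 m); the robot touches nothing.
It fails at once if the wheel is turned forward, by more than 0.25 rad (value of joint wheel below -0.25 rad).
It fails at once if the wheel is turned back well past one notch (1.2 rad) (value of joint wheel above 1.2 rad).
It fails at once if the mechanism is forced (over 40 N on a post or the lever) (contact force between the fingers and posts above 40 N or contact force between the fingers and lever above 40 N).
It fails at once if the ring mould is lifted off its seat or carried (12 mm) (distance between ring_mould and wheel_axis above 0.012 m).
It fails at once if a mould, jar, the bowl or the spatula on the table is shifted or lifted (over 20 mm) (distance of any of white_mould, grey_mould, bowl, jar_amber, jar_brown, scraper from where it was at the start of the episode above 0.02 m).
It also fails if it takes over 48 s, if anything falls off the work surface, if the arm or the gripper's body presses on something with over 40 N, if the wrist force passes 120 N, or if a joint passes its speed limit or range.

### The arm

A 7-joint arm with a two-finger parallel gripper is mounted at the origin on the work surface. World frame = base frame: x ahead of the robot, y to its left, z up, the work surface at z = 0. Lengths are in m, angles in rad, forces in N, time in s.
With the tool pointing down it reaches from about 0.425 to 0.925 m from the base axis. Payload 6.8 kg.
Tool frame: the origin (TCP) lies on the centre line of the jaws, within the pads' length; the fingertips stand 17 mm ahead of it and the grasp point (between the pads) lies 2 mm behind it; z points along the fingers, x is the direction in which the jaws open and shut, and the axes are right-handed (so a half turn about z gives the same grasp; the last joint's range is limited). The gripper opens to 85 mm and grips with 20 to 120 N. Pads are 22 mm wide; open, the fingers measure 114 mm over their backs; the gripper's body (76 mm by 85 mm) begins 54 mm behind the grasp point. The pads swing forward as they close: fully open they stand 13 mm farther back than shut.
Start: joints at [-1.435, 0.477, 0.022, 1.555, -0.011, 1.109, -0.083], TCP at [0.163, 0.655, 0.248] pointing down, gripper open.
Joint ranges: [-2.96, 2.96], [-0.34, 2.1], [-1.41, 1.46], [0.24, 2.44], [-1.37, 4.51], [0.17, 1.92], [-2.96, 2.96]. Speed limits (rad/s): [2.39, 2.39, 3.14, 3.14, 3.14, 3.14, 3.14].

### API

Orientations are given as a unit quaternion [w, x, y, z].
In Python, from station import status, read_camera, camera_model, bot gives the robot as it stands.
- The arm moves only by the tool arm_command, never from a script. Its argument "series" is a list of rows, each a list of 3 entries, a list of its own where there are three numbers: the finger opening in mm, from 0 to 85.4, then the shift along the tool's x, y, z in mm, then the turn about the tool's z in rad. In form: [[gripper, [dx, dy, dz], roll], ...]. A call has 1 to 8 rows; each row is the pose to reach, as a shift and turn from the pose commanded when the call began, along the tool's axes at that moment; what a row does not reach only later rows make up. A row lasts 1/8 s, in which the tool goes at most 62.5 mm and 10.7 degrees, less where a joint would pass 70% of its speed; a pose out of reach is approached as far as the arm can. A call with a gripper value outside its range is refused whole. The fingers move at their own pace and stop on an object; "squeeze" is the grip in N (left out, the last holds). Time passes only in rows, so rows that repeat a pose let the fingers close. It gives the time, the measured TCP pose, the force and the opening at its end, in the units of the state.
- status.get_obs(): the state, without advancing time (a new reading comes with each control period).
- read_camera(name): name is "scene" or "top" or "wrist"; returns the picture (480x640x3 uint8, blue, green, red); there is no depth.
- camera_model(name): a dict with "fov_y" (degrees; the focal length in pixels is half the picture's height over the tangent of half this angle, whatever the lens; pixels are square), "cx", "cy" (the principal point, pixels), "k1" (the pictures are not rectified: a ray, as slopes to the right and down, at radius r is drawn at 1 + k1 r^2 times it, then the intrinsics apply), "R" (3x3) and "t" (3): a world point X has camera coordinates R X + t. Camera axes: x right, y down, z forward; pixel columns grow to the right and rows downward; lengths in m; the calibration is good to about 2 mm. A picture is of the moment at which its call begins: read the wrist's pose just before it. camera_model takes no time and is no camera call; for the wrist camera it gives the pose at the moment of the call.
- bot.hand_in(): hands the job in, once; it reports no verdict.
The state is a dict: "t": time; "q": joint angles; "joint_vel": joint speeds; "joint_torque": joint torques, N m; "eef_pos": TCP position; "tool_rot": TCP orientation; "contact_force": force on the tool from outside, world axes, zero at the start; "torque": the same for the moment, N m; "gripper_width": opening from 0.0 (shut) to 1.0 (fully open).
Only numpy, scipy, OpenCV 4.12 (cv2) and the standard library are available. Lean on these libraries where they do the work, as an engineer would, in place of code of your own. Each camera call takes 0.05 s, during which the arm holds its last target.

## Working session

There is one attempt and no reset: what is moved stays moved. The work goes in short steps, Python scripts to look and compute and a tool call to move; the robot and the scene stay as the last step left them, time stands still between calls to the robot, and variables do not carry over. Pictures are saved under pics/ and viewed, and the job is handed in when it is done.

Besides the shell and the picture viewer there is one more tool, called after "Request:" as a command line: name --argument value ..., lists and objects as JSON in quotes. arm_command: Moves the arm, as the interface text tells. Its arguments: {"type":"object","properties":{"series":{"type":"array"},"squeeze":{"type":"number"}},"required":["series"]}

```bash
mkdir -p pics; ls; cat > h.py <<'E'
import numpy as np, cv2
from station import status, read_camera, camera_model, bot
def ray(m,u,v):
    f=240/np.tan(np.radians(m['fov_y'])/2)
    p=np.array([[[u,v]]],float)
    K=np.array([[f,0,m['cx']],[0,f,m['cy']],[0,0,1]])
    n=cv2.undistortPoints(p,K,np.array([m['k1'],0,0,0.]))[0,0]
    R=np.array(m['R']);t=np.array(m['t'])
    return -R.T@t, R.T@np.array([n[0],n[1],1])
def onz(m,u,v,z):
    c,d=ray(m,u,v); return c+d*(z-c[2])/d[2]
def proj(m,X):
    f=240/np.tan(np.radians(m['fov_y'])/2)
    x=np.array(m['R'])@X+np.array(m['t']); x=x[:2]/x[2]; r=x@x
    return x*(1+m['k1']*r)*f+[m['cx'],m['cy']]
E
python3 - <<'E'
from h import *
for n in ['scene','top','wrist']:
    m=camera_model(n); cv2.imwrite(f'pics/{n}0.png',read_camera(n)); print(n,m)
s=status.get_obs(); print(s)
E
```

```text
pics
scene {'fov_y': 51.41439612481574, 'cx': 312.4920480820407, 'cy': 240.9267639165239, 'k1': -0.12173898990516553, 'R': array([[-0.04990565,  0.99863454, -0.01544258],
       [ 0.81815566,  0.03200863, -0.57410518],
       [-0.57282697, -0.04128553, -0.81863592]]), 't': array([ 0.04736526, -0.37464218,  1.73742606])}
top {'fov_y': 52.16738218399031, 'cx': 325.26487546904394, 'cy': 235.966581593092, 'k1': 0.041136806265259944, 'R': array([[-0.00483394, -0.99994917,  0.00884783],
       [-0.98793569,  0.00340591, -0.15482722],
       [ 0.15478922, -0.00948951, -0.98790194]]), 't': array([4.90278760e-04, 5.15012595e-01, 1.35448013e+00])}
wrist {'fov_y': 70.4583079660788, 'cx': 315.3744160108719, 'cy': 234.98901592471148, 'k1': 0.006503610998517836, 'R': array([[ 0.24139456,  0.97042543, -0.00177278],
       [ 0.93060241, -0.2309698 ,  0.28395794],
       [ 0.27515055, -0.07019565, -0.9588351 ]]), 't': array([-0.67204866, -0.03694713,  0.3796359 ])}
{'t': 0.15, 'q': array([-1.43507054,  0.47763613,  0.02236778,  1.55614838, -0.01150978,
        1.10930032, -0.08311538]), 'joint_vel': array([-0.00011817, -0.00290389, -0.00021981, -0.00243339, -0.00011761,
        0.00220331,  0.0018403 ]), 'joint_torque': array([ 2.93583144e-03, -5.96931982e+01,  1.61023512e+00, -2.81491703e+01,
        1.26593403e-02,  6.57244804e-03,  2.52191808e-05]), 'eef_pos': array([0.16287142, 0.65464576, 0.24756416]), 'tool_rot': array([ 4.56715204e-04,  7.87856515e-01,  6.15858464e-01, -5.06344703e-04]), 'contact_force': array([ 0.17386584,  0.17716468, -0.44461705]), 'torque': array([-0.01881779, -0.03102124,  0.00246466]), 'gripper_width': 1.0005906832054703}
```

View pics/top0.png

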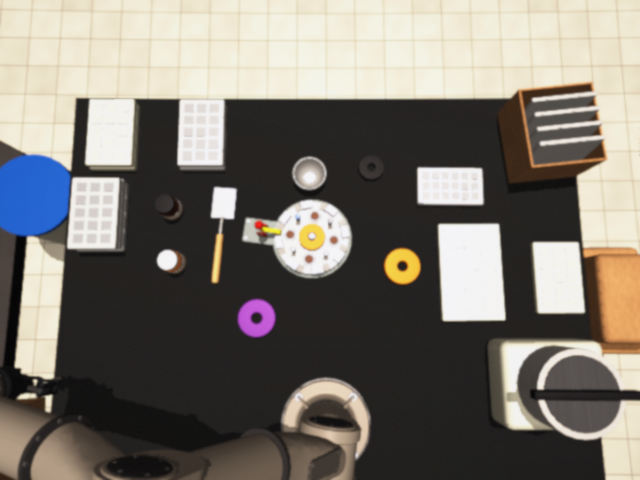

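View pics/scene0.png

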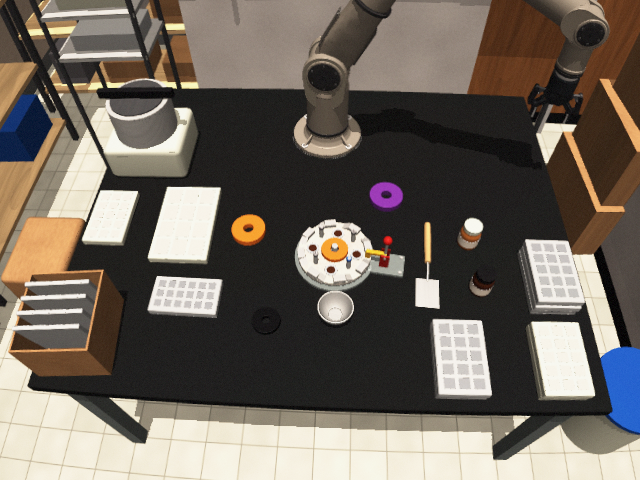

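The top view shows the wheel at about (312,237), with the lever and pawl to its left (world +y) and the red ball at about (260,226). The orange ring on the hub is the small one. The bowl is close by at (309,173). Next I'll zoom in and measure.

```bash
python3 - <<'E'
from h import *
t=cv2.imread('pics/top0.png'); s=cv2.imread('pics/scene0.png')
a=cv2.resize(t[185:290,220:360],None,fx=5.5,fy=5.5,interpolation=cv2.INTER_CUBIC)
b=cv2.resize(s[205:330,285:445],None,fx=4.7,fy=4.7,interpolation=cv2.INTER_CUBIC)
cv2.imwrite('pics/tz.png',a); cv2.imwrite('pics/sz.png',b)
P={}
for n,im,box in [('top',t,(230,190,360,285)),('scene',s,(285,205,420,300))]:
    m=camera_model(n); hsv=cv2.cvtColor(im,cv2.COLOR_BGR2HSV)
    x0,y0,x1,y1=box
    for name,lo,hi in [('red',(0,150,90),(8,255,255)),('orange',(12,150,120),(22,255,255)),('yellow',(24,150,120),(34,255,255)),('blue',(100,80,60),(130,255,255))]:
        k=cv2.inRange(hsv,lo,hi); M=np.zeros_like(k); M[y0:y1,x0:x1]=k[y0:y1,x0:x1]
        N,_,st,c=cv2.connectedComponentsWithStats(M)
        for i in range(1,N):
            if st[i,4]>3: print(n,name,st[i],c[i].round(1), onz(m,*c[i],{'red':.121,'orange':.048,'yellow':.06,'blue':.08}[name]).round(4))
E
```

```text
top red [255 221  11   8  52] [259.  224.5] [0.534  0.1766 0.121 ]
top red [260 232   6   3  11] [262.8 233.3] [0.5102 0.1662 0.121 ]
top orange [261 226   6   7  13] [263.  228.8] [0.535  0.1745 0.048 ]
top orange [307 238   5   4   5] [309.  239.6] [0.5035 0.0444 0.048 ]
top orange [301 243  21   7  22] [310.9 247. ] [0.4824 0.039  0.048 ]
top yellow [300 225  24  23 339] [311.6 236.1] [0.5118 0.0369 0.06  ]
top yellow [262 227  18   7  71] [270.7 230.1] [0.5291 0.1515 0.06  ]
scene red [335 231   7   5  21] [337.7 233. ] [0.5149 0.0482 0.121 ]
scene red [383 236  10   9  66] [387.5 239.9] [0.5325 0.1814 0.121 ]
scene red [309 245   7   6  20] [312.2 247.7] [ 0.5654 -0.0179  0.121 ]
scene red [382 248   3   2   6] [383.  248.5] [0.5606 0.1685 0.121 ]
scene red [388 249   3   2   6] [389.  249.5] [0.5632 0.1842 0.121 ]
scene red [353 252   3   5   8] [354.1 254.1] [0.5814 0.0924 0.121 ]
scene red [357 252   3   5  11] [357.9 254.3] [0.5814 0.1023 0.121 ]
scene red [379 255  11  12  85] [383.6 260.8] [0.5992 0.1688 0.121 ]
scene red [328 267   7   6  24] [330.8 269.4] [0.6307 0.033  0.121 ]
scene orange [321 238  27  23 416] [334.2 249. ] [0.5176 0.0402 0.048 ]
scene orange [373 249   4   2   4] [374.5 249.8] [0.5159 0.1533 0.048 ]
scene orange [381 251   3   2   4] [382.2 251.2] [0.5201 0.175  0.048 ]
scene orange [365 252  20   6  49] [371.6 254.1] [0.5309 0.1449 0.048 ]
scene yellow [366 249  18   5  40] [374.4 251.4] [0.5296 0.1518 0.06  ]
scene blue [346 257   5   5  12] [347.9 259.5] [0.5721 0.0779 0.08  ]
```

View pics/tz.png

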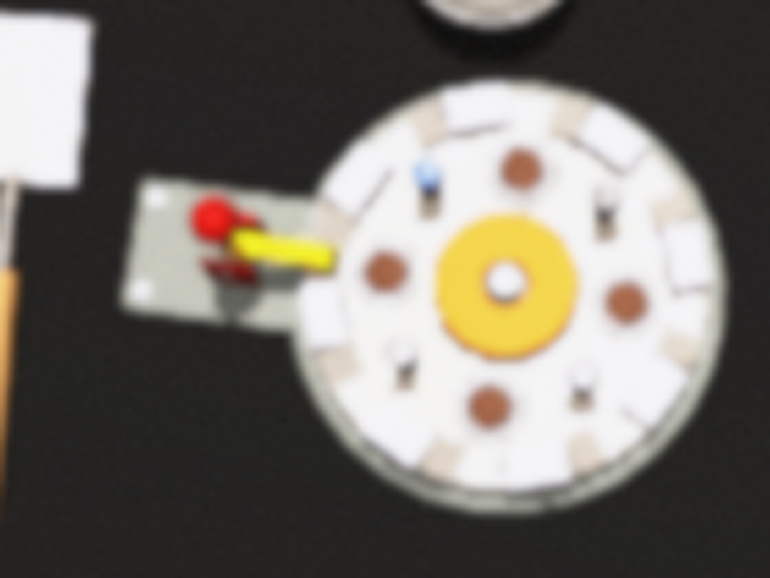

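View pics/sz.png

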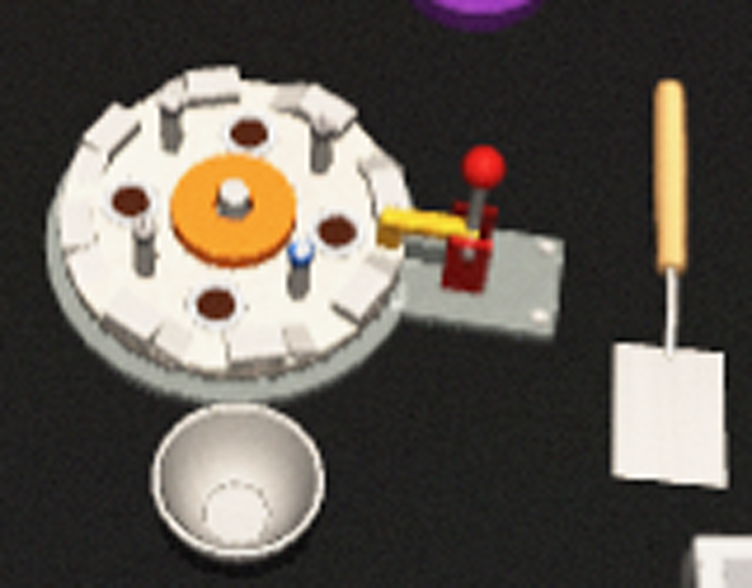

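```bash
python3 - <<'E'
from h import *
m=camera_model('top'); ms=camera_model('scene')
cv=lambda x,y:((x+.5)/5.5+220-.5,(y+.5)/5.5+185-.5)
cs=lambda x,y:((x+.5)/4.7+285-.5,(y+.5)/4.7+205-.5)
T=np.array([onz(m,*cv(*p),.08) for p in [(428,173),(607,198),(583,382),(402,352)]])
S=np.array([onz(ms,*cs(*p),.08) for p in [(301,248),(146,232),(170,100),(321,124)]])
for P in (T,S):
    c=P.mean(0);d=P-c
    print(P.round(4),c.round(4),np.linalg.norm(d[:,:2],axis=1).round(4))
    a=np.degrees(np.arctan2(d[:,1],d[:,0])); print(a, 'pawl dir deg', (a+45+np.array([0,90,180,270])+180)%360-180)
print('hub',onz(m,*cv(505,281),.062),onz(ms,*cs(235,188),.062))
# ball two-view
A=[ray(m,259,224.5),ray(ms,387.5,239.9)]
M=0;b=0
for c,d in A:
    d=d/np.linalg.norm(d);Q=np.eye(3)-np.outer(d,d);M=M+Q;b=b+Q@c
print('ball',np.linalg.solve(M,b))
E
```

```text
[[ 0.565   0.0759  0.08  ]
 [ 0.5519 -0.0145  0.08  ]
 [ 0.4585 -0.0019  0.08  ]
 [ 0.4739  0.0885  0.08  ]] [0.5124 0.037  0.08  ] [0.0655 0.0649 0.0664 0.0642]
[  36.41654275  -52.44985645 -144.15837543  126.71708914] pawl dir deg [81.41654275 82.55014355 80.84162457 81.71708914]
[[ 5.652e-01  7.980e-02  8.000e-02]
 [ 5.577e-01 -9.700e-03  8.000e-02]
 [ 4.621e-01  3.000e-04  8.000e-02]
 [ 4.765e-01  9.100e-02  8.000e-02]] [0.5154 0.0404 0.08  ] [0.0636 0.0655 0.0666 0.0638]
[  38.37033944  -49.77748562 -143.06228732  127.54287842] pawl dir deg [83.37033944 85.22251438 81.93771268 82.54287842]
hub [0.51252072 0.03734396 0.062     ] [0.51237042 0.04095916 0.062     ]
ball [0.53382587 0.17881384 0.12277282]
```

```bash
cat >> h.py <<'E'
from scipy.spatial.transform import Rotation as Ro
AX=np.array([.513,.0385]); U=np.array([.0208,.1403]);U/=np.linalg.norm(U); V=np.array([U[1],-U[0]]) # V = indexer +x
def idx(x,y): return AX+x*V+y*U
def plan(xy,z):
    s=status.get_obs();q=s['tool_rot'];R=Ro.from_quat([q[1],q[2],q[3],q[0]]).as_matrix()
    d=np.array([*xy,z])-s['eef_pos']
    th=np.arctan2(R[1,0],R[0,0])
    print('t',s['t'],'pos',s['eef_pos'].round(4),'F',s['contact_force'].round(2),'g',round(s['gripper_width'],3),'xdir',np.degrees(th).round(2),'U',np.degrees(np.arctan2(U[1],U[0])).round(2),'shift mm',(R.T@d*1000).round(1))
E
python3 -c "
from h import *
plan(idx(0,.1),.248)"
```

```text
t 0.15 pos [0.1629 0.6546 0.2476] F [ 0.17  0.18 -0.44] g 1.001 xdir 76.03 U 81.57 shift mm [-4.139e+02  4.789e+02  2.000e-01]
```

Request:
arm_command --series '[[0, [-40, 46, 0], -0.02], [0, [-80, 93, 0], -0.04], [0, [-120, 139, 0], -0.06], [0, [-160, 185, 0], -0.08], [0, [-200, 231, 0], -0.097], [0, [-240, 278, 0], -0.097], [0, [-280, 324, 0], -0.097], [0, [-320, 370, 0], -0.097]]' --squeeze 20

```text
t: 1.15
eef_pos: [0.4455, 0.2534, 0.2484]
tool_rot: [-0.0, 0.757, 0.653, 0.0]
contact_force: [1.5, 0.5, 0.1]
gripper_width: 0.001
```

```bash
python3 -c "
from h import *
plan(idx(0,.1),.248)"
```

```text
t 1.15 pos [0.4455 0.2534 0.2484] F [1.47 0.46 0.11] g 0.001 xdir 81.6 U 81.57 shift mm [-102.8   98.2    0.3]
```

Request:
arm_command --series '[[0, [-40, 38, 0], 0], [0, [-80, 76, 0], 0], [0, [-103, 98, 0], 0], [0, [-103, 98, 40], 0], [0, [-103, 98, 80], 0], [0, [-103, 98, 100], 0], [0, [-103, 98, 100], 0]]'

```text
t: 2.02
eef_pos: [0.5254, 0.1385, 0.1468]
tool_rot: [-0.001, 0.757, 0.653, -0.002]
contact_force: [0.4, -0.5, 0.2]
gripper_width: 0.003
```

```bash
python3 -c "
from h import *
plan(idx(0,.1),.125)
for n in ['scene','top','wrist']: cv2.imwrite(f'pics/{n}1.png',read_camera(n))
s=cv2.imread('pics/scene1.png');t=cv2.imread('pics/top1.png')
a=cv2.resize(s[180:310,300:440],(560,520),interpolation=cv2.INTER_CUBIC)
cv2.imwrite('pics/z1.png',a)
"
```

```text
t 2.025 pos [0.5254 0.1385 0.1468] F [ 0.37 -0.52  0.15] g 0.003 xdir 81.59 U 81.57 shift mm [-0.7  2.5 21.8]
```

View pics/z1.png

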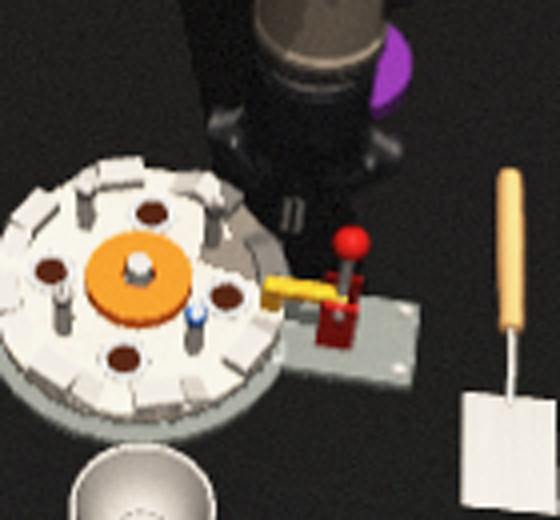

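View pics/wrist1.png

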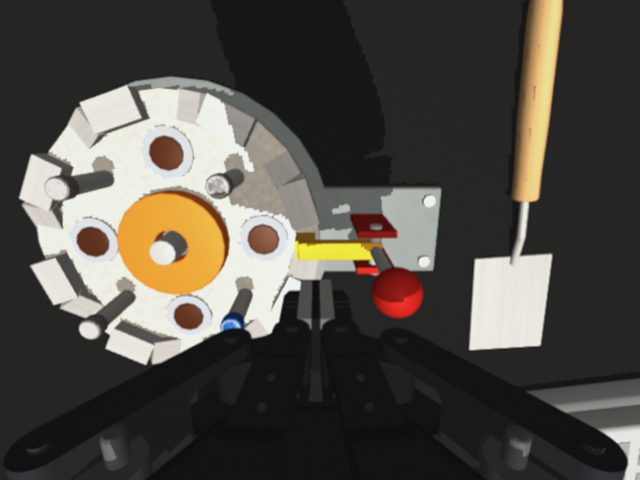

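Wrist view: the shut fingertips are at (317,290), just to the wheel side of the red ball at (398,293) and in line with it. I'll lower, then push along tool +x.

Request:
arm_command --series '[[0, [-1, 2.5, 11], 0], [0, [-1, 2.5, 22], 0], [0, [-1, 2.5, 22], 0], [0, [5, 2.5, 22], 0], [0, [10, 2.5, 22], 0], [0, [14, 2.5, 22], 0], [0, [18, 2.5, 22], 0], [0, [22, 2.5, 22], 0]]'

```text
t: 3.18
eef_pos: [0.5324, 0.1606, 0.1263]
tool_rot: [0.0, 0.757, 0.653, 0.0]
contact_force: [-0.2, -0.2, 0.0]
gripper_width: -0.001
```

```bash
cat > look.py <<'E'
from h import *
import sys
k=sys.argv[1]
plan(idx(0,.1),.125)
for n in sys.argv[2:]: cv2.imwrite(f'pics/{n}{k}.png',read_camera(n))
s=cv2.imread(f'pics/scene{k}.png')
if s is not None: cv2.imwrite(f'pics/z{k}.png',cv2.resize(s[180:310,280:440],(640,520),interpolation=cv2.INTER_CUBIC))
E
python3 look.py 2 scene wrist
```

```text
t 3.175 pos [0.5324 0.1606 0.1263] F [-0.17 -0.22  0.03] g -0.001 xdir 81.59 U 81.57 shift mm [-23.6  -1.3   1.3]
```

View pics/wrist2.png

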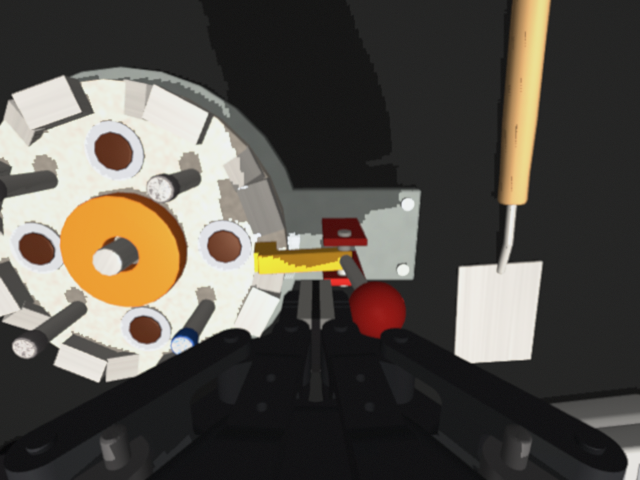

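View pics/z2.png

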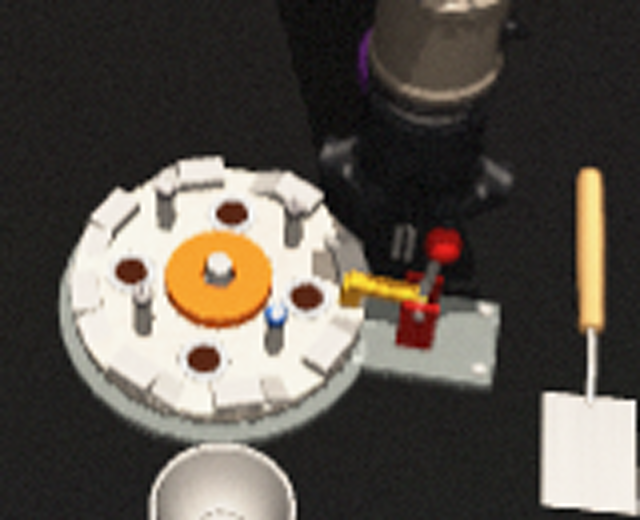

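The lever is leaning outward and the pawl is starting to lift. I'll keep pushing.

Request:
arm_command --series '[[0, [4, 0, 0], 0], [0, [8, 0, 0], 0], [0, [12, 0, 0], 0], [0, [15, 0, 0], 0], [0, [15, 0, 0], 0]]'

```text
t: 3.9
eef_pos: [0.5345, 0.1756, 0.1263]
tool_rot: [-0.0, 0.757, 0.654, 0.0]
contact_force: [-0.0, 0.3, -0.2]
gripper_width: -0.002
```

```bash
python3 look.py 3 scene
```

```text
t 3.9 pos [0.5345 0.1756 0.1263] F [-0.    0.32 -0.21] g -0.002 xdir 81.62 U 81.57 shift mm [-38.8  -1.2   1.3]
```

View pics/z3.png

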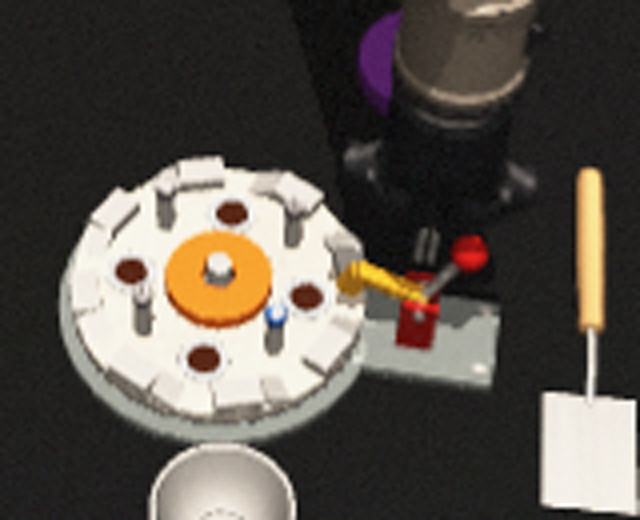

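```bash
python3 -c "
from h import *
print(onz(camera_model('scene'),397.1,242.9,.110), idx(0,.179))
th=lambda a,r:idx(r*np.sin(np.radians(a)),r*np.cos(np.radians(a)))
# post SW? a measured clockwise from pawl: blue 45, then 135,225,315
for a in(45,135,225,315): print(a,th(a,.065))
plan(idx(-.02,.1),.2)
"
```

```text
[0.53342149 0.20831104 0.11      ] [0.53925051 0.21556471]
45 [0.56520537 0.07722466]
135 [ 0.55172466 -0.01370537]
225 [ 4.60794627e-01 -2.24656186e-04]
315 [0.47427534 0.09070537]
t 3.95 pos [0.5345 0.1753 0.1263] F [-0.74 -0.56  0.64] g -0.002 xdir 81.6 U 81.57 shift mm [-38.5 -21.2 -73.7]
```

Request:
arm_command --series '[[0, [-8, 0, -10], 0], [0, [-10, 0, -40], 0], [0, [-14, 0, -70], 0], [0, [-70, -13, -74], 0], [0, [-130, -28, -74], 0], [0, [-185, -42, -74], 0], [0, [-223, -51, -74], 0], [0, [-223, -51, -74], 0]]'

```text
t: 4.95
eef_pos: [0.4499, -0.0415, 0.201]
tool_rot: [0.0, 0.759, 0.651, 0.0]
contact_force: [-0.0, 0.7, -0.2]
gripper_width: 0.003
```

```bash
sed -i 's/^plan(.*/plan(idx(-.05,-.085),.075)/' look.py; python3 look.py 4 scene wrist top; python3 - <<'E'
from h import *
im=cv2.imread('pics/scene4.png');h=cv2.cvtColor(im,cv2.COLOR_BGR2HSV)
k=cv2.inRange(h,(0,150,90),(8,255,255));k[:, :370]=0;k[:,420:]=0;k[:220]=0
N,_,st,c=cv2.connectedComponentsWithStats(k)
for i in range(1,N):
    X=onz(camera_model('scene'),*c[i],.11); print(st[i],c[i],X,(X[:2]-AX)@U)
E
```

```text
t 4.95 pos [ 0.4499 -0.0415  0.201 ] F [-0.05  0.74 -0.21] g 0.003 xdir 81.21 U 81.57 shift mm [  3.4   0.6 126. ]
[397 240   9   9  65] [400.70769231 244.33846154] [0.53774881 0.21778709 0.11      ] 0.18097812858325008
[381 248   9   3  17] [385.47058824 248.64705882] [0.55330872 0.17639694 0.11      ] 0.14231734724367232
[379 255  11  12  90] [383.64444444 260.56666667] [0.59127954 0.17035281 0.11      ] 0.14190701816086904
```

View pics/z4.png

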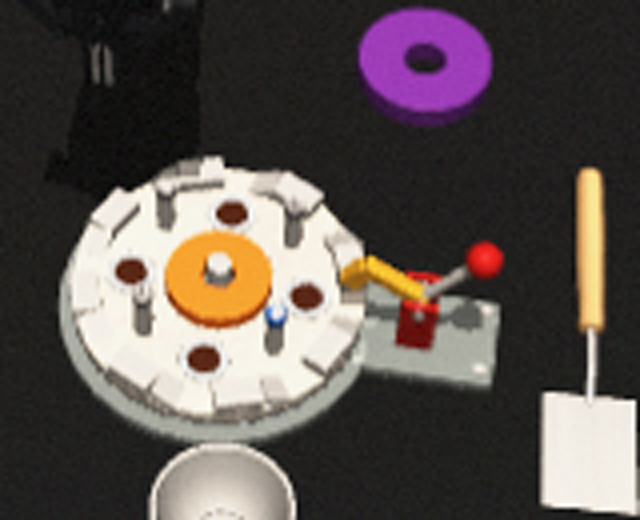

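View pics/wrist4.png

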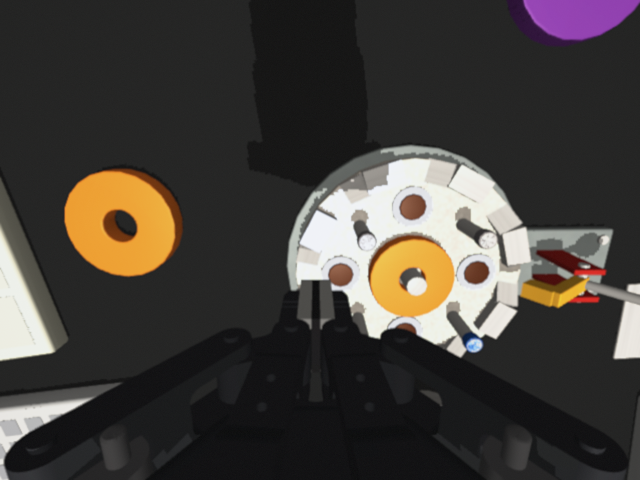

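The pawl is fully up: the ball is 181 mm out and the lever is leaning. Now I'll lower behind the near-right grey post, which is at wrist (367,240).

Request:
arm_command --series '[[0, [3, 0, 40], 0], [0, [3, 0, 80], 0], [0, [3, 0, 110], 0], [0, [3, 0, 126], 0], [0, [3, 0, 126], 0]]'

```text
t: 5.72
eef_pos: [0.4515, -0.0339, 0.0733]
tool_rot: [-0.001, 0.756, 0.654, -0.001]
contact_force: [0.1, -0.7, 0.6]
gripper_width: 0.003
```

```bash
python3 look.py 5 scene wrist
```

```text
t 5.725 pos [ 0.4515 -0.0339  0.0733] F [ 0.15 -0.72  0.64] g 0.003 xdir 81.71 U 81.57 shift mm [-4.3  0.2 -1.7]
```

View pics/z5.png

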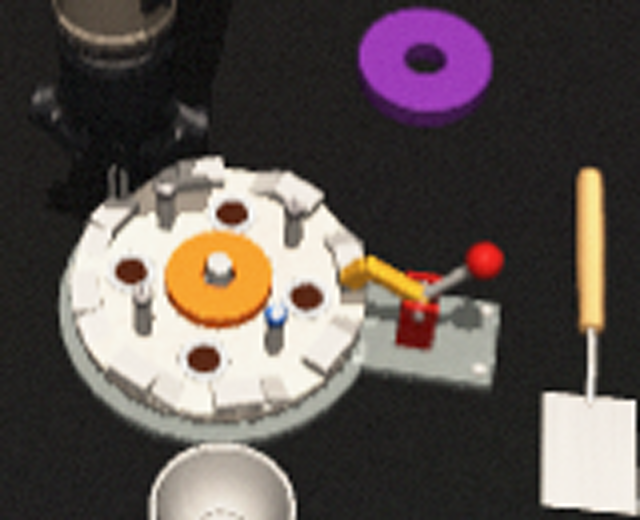

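View pics/wrist5.png

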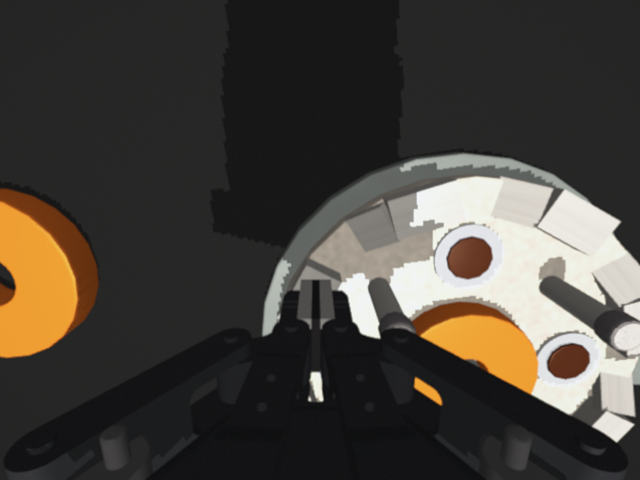

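Request:
arm_command --series '[[0, [5, 0, 0], 0], [0, [10, 0, 0], 0], [0, [15, -1, 0], 0], [0, [20, -2, 0], 0], [0, [25, -3, 0], 0], [0, [30, -4, 0], 0], [0, [35, -5, 0], 0], [0, [40, -6, 0], 0]]'

```text
t: 6.82
eef_pos: [0.4491, 0.0045, 0.0737]
tool_rot: [-0.001, 0.757, 0.653, -0.002]
contact_force: [-4.0, -3.9, -0.3]
gripper_width: 0.001
```

```bash
cat > ang.py <<'E'
from h import *
import sys
k=sys.argv[1]
for n in ['scene','top']:
    im=read_camera(n); cv2.imwrite(f'pics/{n}{k}.png',im); m=camera_model(n)
    h=cv2.cvtColor(im,cv2.COLOR_BGR2HSV); b=cv2.inRange(h,(100,80,60),(130,255,255))
    p=proj(m,np.array([*AX,.08])); M=np.zeros_like(b); cv2.circle(M,(int(p[0]),int(p[1])),32,255,-1)
    N,_,st,c=cv2.connectedComponentsWithStats(b&M)
    for i in range(1,N):
        if st[i,4]>2:
            X=onz(m,*c[i],.08)[:2]-AX; a=np.arctan2(X@V,X@U)
            print(n,st[i,4],c[i].round(1),'r',np.hypot(*X).round(4),'wheel',(a-np.pi/4).round(3))
E
cat >> look.py <<'E'
E
python3 ang.py 6; python3 look.py 6; python3 - <<'E'
import cv2
E
```

```text
scene 11 [338.3 263.1] r 0.0729 wheel 0.449
t 6.925 pos [0.4504 0.0056 0.074 ] F [-2.1  -2.16  0.4 ] g -0.004 xdir 81.61 U 81.57 shift mm [-43.3   7.   -1. ]
```

View pics/z6.png

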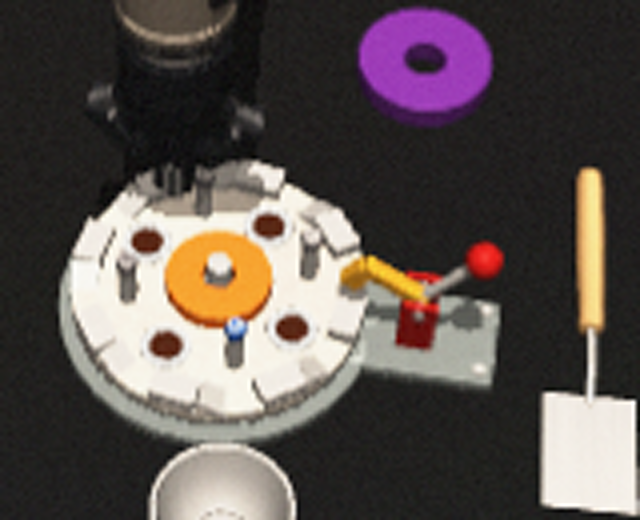

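Request:
arm_command --series '[[0, [4, -1, 0], 0], [0, [8, -3, 0], 0], [0, [12, -4, 0], 0], [0, [15, -5, 0], 0], [0, [15, -5, 0], 0]]'

```text
t: 7.55
eef_pos: [0.4498, 0.0218, 0.0746]
tool_rot: [0.0, 0.757, 0.654, 0.001]
contact_force: [0.4, -0.1, -0.3]
gripper_width: 0.005
```

```bash
python3 ang.py 7; python3 look.py 7 wrist; python3 -c "
import cv2
t=cv2.imread('pics/top7.png');cv2.imwrite('pics/tz7.png',cv2.resize(t[185:290,220:360],None,fx=5.5,fy=5.5,interpolation=cv2.INTER_CUBIC))"
```

```text
scene 15 [331.5 262.9] r 0.0717 wheel 0.699
top 5 [313.2 213.4] r 0.0598 wheel 0.747
t 7.65 pos [0.4502 0.0217 0.0747] F [ 0.58 -0.23  0.27] g 0.002 xdir 81.62 U 81.57 shift mm [-59.2   9.6  -0.4]
```

View pics/z7.png

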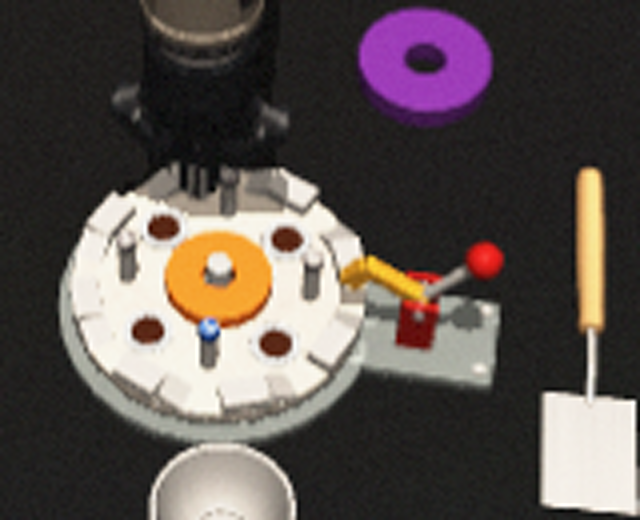

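View pics/tz7.png

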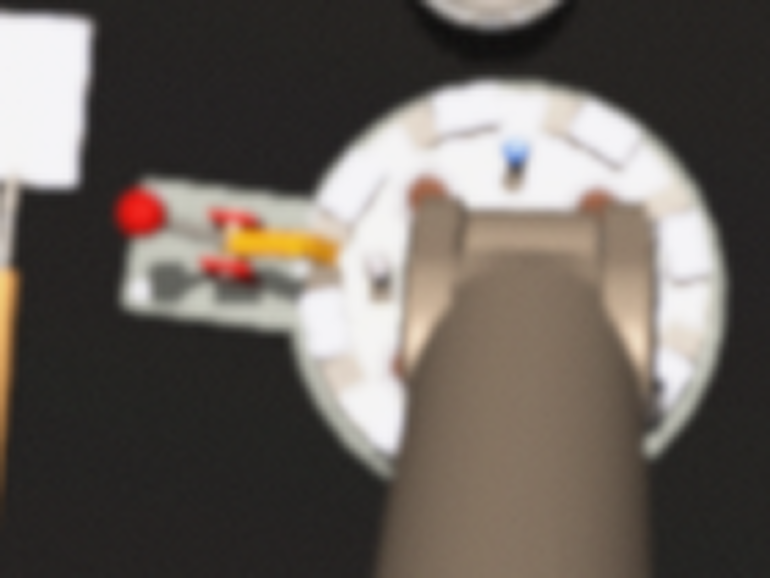

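```bash
python3 - <<'E'
from h import *
m=camera_model('top'); ms=camera_model('scene')
cv=lambda x,y:((x+.5)/5.5+220-.5,(y+.5)/5.5+185-.5)
cs=lambda x,y:((x+.5)/4+280-.5,(y+.5)/4+180-.5)
C=np.array([.5124,.037])
for p,k in [((516,150),0),((378,268),-1)]:
    X=onz(m,*cv(*p),.08)[:2]-C; print(np.hypot(*X),np.arctan2(X@V,X@U)-np.pi/4-k*np.pi/2)
S=np.array([onz(ms,*cs(*p),.08)[:2] for p in [(209,327),(127,241),(229,172),(313,257)]])
print(S.round(4),S.mean(0));
for k,X in enumerate(S-S.mean(0)): print(np.hypot(*X),(np.arctan2(X@V,X@U)-np.pi/4-k*np.pi/2+np.pi)%(2*np.pi)-np.pi)
E
```

```text
0.06460715018197385 0.724949722686812
0.0638891767992565 0.7026868823879382
[[ 0.5798  0.0349]
 [ 0.5114 -0.0237]
 [ 0.4488  0.0455]
 [ 0.5199  0.1048]] [0.51497995 0.04035877]
0.06505411133072787 0.7220671011467257
0.06418947524557929 0.6937495783678429
0.0663393990691197 0.7153593966184362
0.06461092637195175 0.7138075887615649
```

The wheel is at about 0.72–0.74 rad, averaged over both views. I'll push about 4 mm more.

Request:
arm_command --series '[[0, [2, 0, 0], 0], [0, [4, 0, 0], 0], [0, [4, 0, 0], 0]]'

```text
t: 8.07
eef_pos: [0.45, 0.0251, 0.0744]
tool_rot: [0.0, 0.757, 0.653, 0.0]
contact_force: [0.7, -1.7, 1.0]
gripper_width: 0.001
```

```bash
python3 ang.py 8; python3 look.py 8; python3 -c "
import cv2
t=cv2.imread('pics/top8.png');cv2.imwrite('pics/tz8.png',cv2.resize(t[185:290,220:360],None,fx=5.5,fy=5.5,interpolation=cv2.INTER_CUBIC))"
```

```text
scene 11 [331.1 263.2] r 0.0728 wheel 0.714
top 7 [314.4 212.7] r 0.0621 wheel 0.799
t 8.175 pos [0.4498 0.0252 0.0743] F [ 0.61 -0.86  1.21] g 0.0 xdir 81.59 U 81.57 shift mm [-62.5  10.5  -0.7]
```

View pics/z8.png

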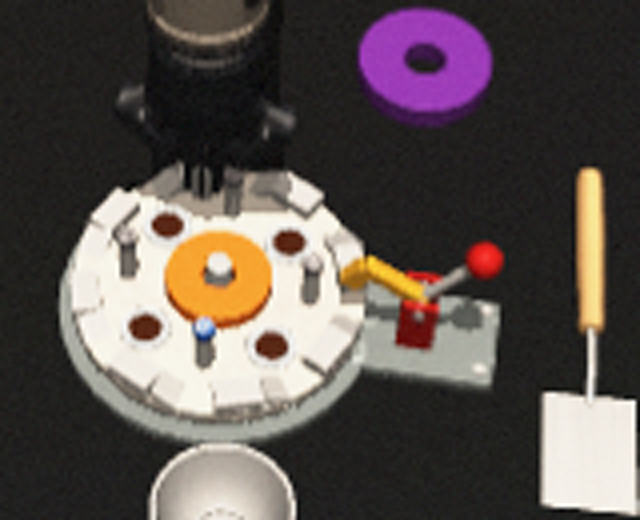

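View pics/tz8.png

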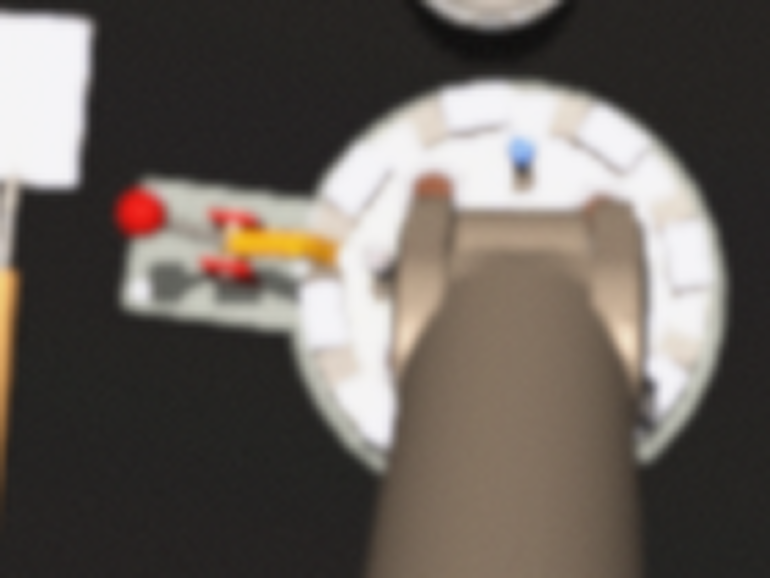

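```bash
python3 - <<'E'
import cv2,numpy as np
a=cv2.imread('pics/top0.png',0).astype(np.float32)
for k in (7,8):
    b=cv2.imread(f'pics/top{k}.png',0).astype(np.float32)
    for (x0,x1,y0,y1) in [(318,350,198,220),(336,354,215,245),(294,312,198,213),(274,290,238,262)]:
        A=a[y0:y1,x0:x1];B=b[y0:y1,x0:x1]
        print(k,(x0,y0),cv2.phaseCorrelate(A,B,cv2.createHanningWindow(A.shape[::-1],cv2.CV_32F)),abs(A-B).mean())
E
```

```text
7 (318, 198) ((-0.28976537965097293, -0.4502346762436993), 0.7957818694412708) 4.2116475
7 (336, 215) ((-0.11243218646564657, -0.7754571766888567), 0.8182546505221614) 4.6396093
7 (294, 198) ((0.08145199864518737, 0.6013328504598547), 1.0526302231682672) 1.6986321
7 (274, 238) ((0.38458131084868885, 0.6888431538532895), 1.1244060105333726) 2.11757
8 (318, 198) ((-2.399958652204795, -2.593616899401546), 0.25666081098218757) 15.835484
8 (336, 215) ((1.2250325685833428, -0.01745725079835836), 0.2623188857679014) 26.034
8 (294, 198) ((0.18324383936746003, -3.323468125463368), 0.3353736599286397) 26.559372
8 (274, 238) ((0.35436734216076005, -0.5095829412861974), 0.3329044909526904) 30.216873
```

```bash
python3 - <<'E'
import cv2,numpy as np
a=cv2.imread('pics/top0.png');
for k in (3,4,7,8):
    b=cv2.imread(f'pics/top{k}.png')
    if b is None: continue
    print(k,a[20:80,100:500].mean((0,1)),b[20:80,100:500].mean((0,1)),abs(a.astype(int)-b)[20:80,100:500].mean(), a[240:262,274:290].mean(),b[240:262,274:290].mean())
E
ls -la pics
```

```text
4 [217.296375   236.18991667 241.144     ] [217.34829167 236.22358333 241.17466667] 0.3174444444444444 208.21117424242425 208.15530303030303
7 [217.296375   236.18991667 241.144     ] [217.403625   236.25879167 241.20441667] 0.32390277777777776 208.21117424242425 207.82007575757575
8 [217.296375   236.18991667 241.144     ] [217.38516667 236.248125   241.19445833] 0.319875 208.21117424242425 207.5056818181818
total 13688
drwxr-xr-x 2 agent agent   4096 Dec  7 06:07 .
drwxr-xr-x 3 agent agent   4096 Dec  7 06:05 ..
-rw-r--r-- 1 agent agent 515721 Dec  7 06:00 scene0.png
-rw-r--r-- 1 agent agent 519134 Dec  7 06:02 scene1.png
-rw-r--r-- 1 agent agent 519812 Dec  7 06:03 scene2.png
-rw-r--r-- 1 agent agent 520308 Dec  7 06:03 scene3.png
-rw-r--r-- 1 agent agent 517468 Dec  7 06:04 scene4.png
-rw-r--r-- 1 agent agent 516353 Dec  7 06:04 scene5.png
-rw-r--r-- 1 agent agent 515888 Dec  7 06:05 scene6.png
-rw-r--r-- 1 agent agent 516514 Dec  7 06:06 scene7.png
-rw-r--r-- 1 agent agent 516081 Dec  7 06:07 scene8.png
-rw-r--r-- 1 agent agent 505680 Dec  7 06:00 sz.png
-rw-r--r-- 1 agent agent
[... 634 characters left out ...]
-- 1 agent agent 352412 Dec  7 06:04 wrist4.png
-rw-r--r-- 1 agent agent 341135 Dec  7 06:04 wrist5.png
-rw-r--r-- 1 agent agent 331987 Dec  7 06:06 wrist7.png
-rw-r--r-- 1 agent agent 364616 Dec  7 06:02 z1.png
-rw-r--r-- 1 agent agent 403779 Dec  7 06:03 z2.png
-rw-r--r-- 1 agent agent 404746 Dec  7 06:03 z3.png
-rw-r--r-- 1 agent agent 402826 Dec  7 06:04 z4.png
-rw-r--r-- 1 agent agent 410422 Dec  7 06:04 z5.png
-rw-r--r-- 1 agent agent 409928 Dec  7 06:05 z6.png
-rw-r--r-- 1 agent agent 409952 Dec  7 06:06 z7.png
-rw-r--r-- 1 agent agent 409604 Dec  7 06:07 z8.png[ WARN:0@0.037] global loadsave.cpp:275 findDecoder imread_('pics/top3.png'): can't open/read file: check file path/integrity
```

```bash
python3 - <<'E'
import cv2,numpy as np
c=np.array([312.,237.])
for k in (7,8):
    for (x0,x1,y0,y1) in [(318,350,198,220),(336,354,215,245),(294,312,198,213),(274,290,238,262)]:
        A,B=[cv2.imread(f'pics/top{j}.png',0).astype(np.float32)[y0:y1,x0:x1].copy() for j in (0,k)]
        d=abs(A-B).mean();s,r=cv2.phaseCorrelate(A,B,cv2.createHanningWindow(A.shape[::-1],cv2.CV_32F))
        p=np.array([(x0+x1)/2,(y0+y1)/2])-c; t=np.array([-p[1],p[0]])/(p@p)
        print(k,np.round(s,2),round(r,2),d,'dtheta cw',round(t@np.array(s),4))
E
```

```text
7 [-0.29 -0.45] 0.8 4.2116475 dtheta cw -0.0142
7 [-0.11 -0.78] 0.82 17.187037 dtheta cw -0.0232
7 [0.08 0.6 ] 1.05 4.07037 dtheta cw -0.0027
7 [0.38 0.69] 1.12 5.0833335 dtheta cw -0.024
8 [ 0.09 -0.03] 0.87 1.8494319 dtheta cw 0.0013
8 [ 0.   -0.13] 1.02 7.075926 dtheta cw -0.0037
8 [-0.04  0.41] 1.03 0.8074074 dtheta cw -0.0045
8 [-0.09  0.03] 0.96 2.03125 dtheta cw 0.0003
```

The tooth pattern matches the start picture to within 0.005 rad, so the wheel is exactly one notch back. I'll back off the post, rise, and go to the outer side of the ball.

Request:
arm_command --series '[[0, [-6, 0, 0], 0], [0, [-14, 0, -5], 0], [0, [-14, 0, -50], 0], [0, [-14, 0, -100], 0], [0, [-10, 3, -130], 0], [0, [40, 15, -130], 0], [0, [95, 28, -130], 0], [0, [150, 42, -130], 0]]'

```text
t: 9.18
eef_pos: [0.5136, 0.168, 0.2048]
tool_rot: [-0.0, 0.757, 0.653, 0.0]
contact_force: [0.7, -0.8, 0.1]
gripper_width: 0.002
```

```bash
sed -i 's/^plan(.*/plan(idx(0,.222),.115)/' look.py; python3 look.py 9 scene
```

```text
t 9.175 pos [0.5136 0.168  0.2048] F [ 0.67 -0.78  0.14] g 0.002 xdir 81.53 U 81.57 shift mm [93.7 18.3 89.9]
```

View pics/z9.png

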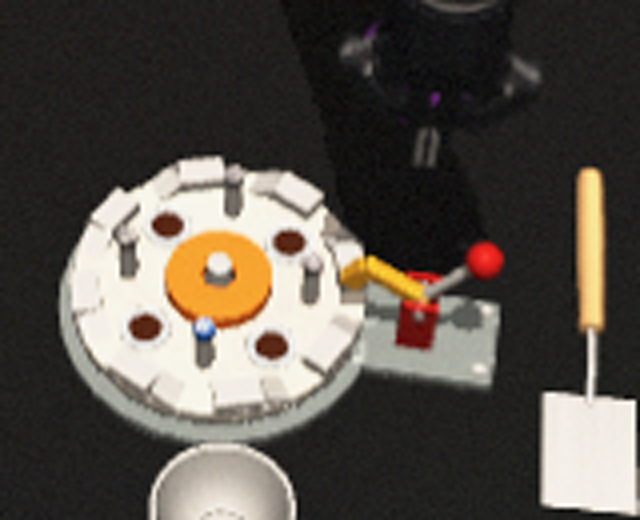

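Request:
arm_command --series '[[0, [45, 9, 0], 0], [0, [90, 18, 0], 0], [0, [94, 18, 0], 0], [0, [94, 18, 45], 0], [0, [94, 18, 88], 0], [0, [94, 18, 88], 0]]'

```text
t: 9.98
eef_pos: [0.5422, 0.255, 0.1136]
tool_rot: [-0.0, 0.757, 0.653, -0.004]
contact_force: [-0.3, -0.4, 0.0]
gripper_width: 0.001
```

```bash
python3 look.py 10 scene wrist
```

```text
t 9.975 pos [0.5422 0.255  0.1136] F [-0.31 -0.43  0.  ] g 0.001 xdir 81.53 U 81.57 shift mm [ 3.5  2.8 -1.4]
```

View pics/wrist10.png

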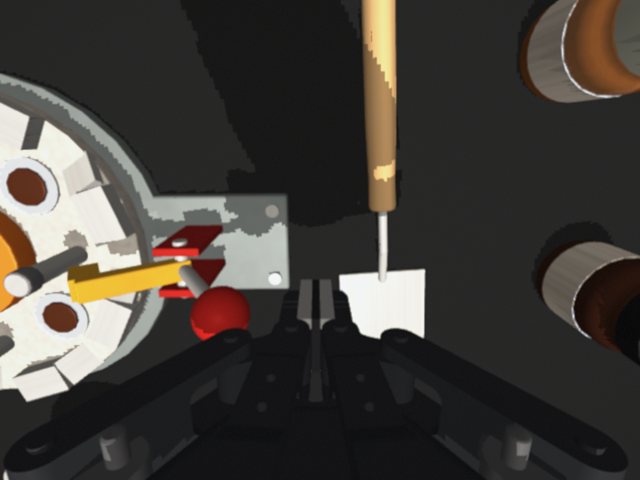

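The fingertips at (317,285) are outside the red ball at (221,313). Now I'll push inward.

Request:
arm_command --series '[[0, [-7, 2, 0], 0], [0, [-14, 2, 0], 0], [0, [-20, 2, 0], 0], [0, [-25, 2, 0], 0], [0, [-30, 2, 0], 0], [0, [-35, 2, 0], 0], [0, [-40, 2, 0], 0], [0, [-43, 2, 0], 0]]'

```text
t: 11.08
eef_pos: [0.54, 0.2132, 0.1159]
tool_rot: [0.0, 0.758, 0.653, -0.001]
contact_force: [0.2, -0.1, -0.2]
gripper_width: -0.002
```

```bash
python3 look.py 11 scene wrist
```

```text
t 11.075 pos [0.54   0.2132 0.1159] F [ 0.21 -0.13 -0.23] g -0.002 xdir 81.51 U 81.57 shift mm [45.3 -1.1  0.9]
```

View pics/z11.png

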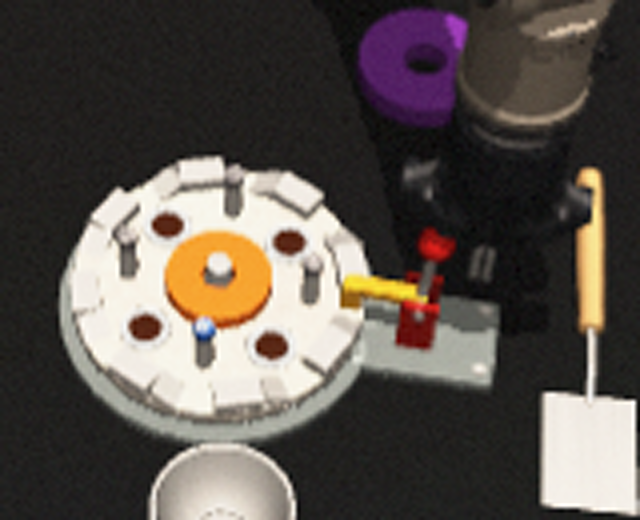

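Request:
arm_command --series '[[0, [10, 0, 0], 0], [0, [25, 0, -20], 0], [0, [40, 0, -60], 0], [0, [60, 0, -100], 0], [0, [100, 0, -120], 0], [0, [100, 0, -120], 0]]'

```text
t: 11.92
eef_pos: [0.5549, 0.3195, 0.238]
tool_rot: [-0.001, 0.755, 0.656, 0.002]
contact_force: [-0.1, 0.3, -0.7]
gripper_width: -0.001
```

```bash
python3 look.py 12; python3 ang.py 12; python3 - <<'E'
from h import *
s=cv2.imread('pics/scene12.png');cv2.imwrite('pics/zs12.png',cv2.resize(s[205:330,285:445],None,fx=4.7,fy=4.7,interpolation=cv2.INTER_CUBIC))
for n,(x0,y0,x1,y1) in [('scene',(370,220,420,246)),('top',(240,210,275,231))]:
  for k in (0,12):
    h=cv2.cvtColor(cv2.imread(f'pics/{n}{k}.png'),cv2.COLOR_BGR2HSV); b=cv2.inRange(h,(0,150,90),(8,255,255))[y0:y1,x0:x1]
    N,_,st,c=cv2.connectedComponentsWithStats(b); i=1+np.argmax(st[1:,4]); print(n,k,c[i]+[x0,y0],st[i,4])
    if n=='top':
      pass
for (x0,x1,y0,y1) in [(318,350,198,220),(336,354,215,245),(294,312,198,213),(318,350,250,272)]:
    A,B=[cv2.imread(f'pics/top{j}.png',0).astype(np.float32)[y0:y1,x0:x1].copy() for j in (0,12)]
    s_,r=cv2.phaseCorrelate(A,B,cv2.createHanningWindow(A.shape[::-1],cv2.CV_32F))
    p=np.array([(x0+x1)/2,(y0+y1)/2])-[312,237]; t=np.array([-p[1],p[0]])/(p@p); print('dtheta',t@np.array(s_),r)
E
```

```text
t 11.925 pos [0.5549 0.3195 0.238 ] F [-0.06  0.27 -0.68] g -0.001 xdir 81.94 U 81.57 shift mm [-62.6  -0.9 122.7]
scene 12 [331.2 263. ] r 0.0722 wheel 0.712
top 6 [314.5 213. ] r 0.0614 wheel 0.804
scene 0 [387.53030303 239.93939394] 66
scene 12 [387.5 240. ] 66
top 0 [259.03846154 224.51923077] 52
top 12 [259.11764706 224.54901961] 51
dtheta 0.0032763523365878194 0.9410348410407702
dtheta -0.0014011950517304045 1.037345282678251
dtheta 0.0018092953130688688 1.0162199572280601
dtheta -0.007730783051289044 0.9720812284698089[ WARN:0@0.587] global loadsave.cpp:275 findDecoder imread_('pics/scene12.png'): can't open/read file: check file path/integrity
```

View pics/zs12.png

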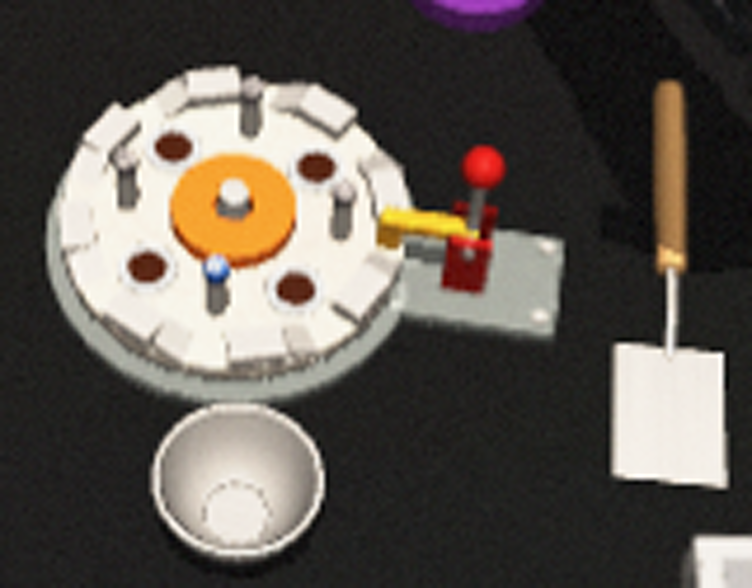

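The ball is back within 0.1 px of its home position in both views, so the pawl is home. The wheel is one notch back, the ring is seated and the robot is clear.

```bash
python3 -c "
from station import bot
print(bot.hand_in())"
```

```text
the job is handed in; nothing more can be done
None
```

The job is done and handed in, at about 12 s of the 48 s allowed. `hand_in` reports no verdict, so the result below rests on my own last checks.

**What I did:** With the gripper shut, I pushed the red ball outward until the pawl tipped up and stayed up. I then pushed a grey post clockwise until the wheel was one notch back, backed off, and pushed the ball inward so the pawl dropped home. The arm was then withdrawn clear.

**Last checks:**
- **Pawl:** the ball is within 0.1 px of its starting position in both the scene and top views, so the pawl is fully home.
- **Wheel:** the teeth match the start picture to within 0.008 rad with the blue post one place on, so the wheel is about 0.785 rad back.
- **Ring mould and surroundings:** the ring mould still looks seated on the hub. The bowl and spatula look unmoved. I didn't check the jars and the other moulds after the last move, but the fingers never went near them.
- **Forces:** the readings at the end of each move reached about 6 N at most.

**A disagreement:** the rougher angle from the blue cap alone read 0.71 rad in the scene view and 0.80 rad in the top view. The cap is only a few pixels across there, and the scene view already read about 0.03 low at the start, so I relied on the tooth comparison.

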